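# Cover the saucepan and switch its hot plate to low

### The arm

A 7-joint arm with a two-finger parallel gripper is mounted at the origin on the work surface. World frame = base frame: x ahead of the robot, y to its left, z up, the work surface at z = 0. Lengths are in mm, angles in rad, forces in N, time in s.
With the tool pointing down it reaches from about 425 to 875 mm from the base axis. Payload 4.7 kg.
Tool frame: the origin (TCP) lies at the very end of the fingers, on their centre line; the grasp point (between the pads) lies 19 mm behind it; z points along the fingers, y is the line along which they close (so a half turn about z gives the same grasp; the last joint's range is limited). The gripper opens to 85 mm and grips with 20 to 120 N. Pads are 22 mm wide; open, the fingers measure 114 mm over their backs; the gripper's body (76 mm by 85 mm) begins 54 mm behind the grasp point. The pads swing forward as they close: fully open they stand 13 mm farther back than shut.
Start: joints at [-1.125, 0.321, -0.07, 1.45, 0.023, 1.371, -0.057], TCP at [272.057, 590.347, 231.349] pointing down, gripper open.
Joint ranges: [-2.86, 2.86], [-0.3, 2.09], [-1.38, 1.24], [0.06, 2.45], [-1.56, 4.7], [0.09, 2.05], [-2.69, 2.69]. Speed limits (rad/s): [2.57, 2.57, 3.14, 3.14, 3.14, 3.14, 3.14].

### API

Orientations are given as a unit quaternion [w, x, y, z].
In Python, from rig import manip gives the robot as it stands. The module is installed in compiled form; this text tells all that it offers.
- The arm moves only by the shell command python3 -m jog 'ROWS' [FORCE]. ROWS is text: rows parted by semicolons, each of 5 numbers parted by spaces: the finger opening in m, from 0 to 0.0854, then the shift along the tool's x, y, z in m, then the turn about the tool's z in degrees. A call has 1 to 8 rows; each row is the pose to reach, as a shift and turn from the pose commanded when the call began, along the tool's axes at that moment; what a row does not reach only later rows make up. A row lasts 1/8 s, in which the tool goes at most 62.5 mm and 10.7 degrees, less where a joint would pass 70% of its speed; a pose out of reach is approached as far as the arm can. A call with a gripper value outside its range is refused whole. The fingers move at their own pace and stop on an object; FORCE is the grip in N (left out, the last holds). Time passes only in rows, so rows that repeat a pose let the fingers close. It gives the time, the measured TCP pose, the force, the opening and the grip force at its end, in the units of the state.
- manip.state(): the state, without advancing time (a new reading comes with each control period).
- manip.grab_frame(name): name is "side" or "top"; returns a dict with "img" (384x512x3 uint8, red, green, blue), "intrinsics" (3x3 intrinsics, pixels), "k1" (the pictures are not rectified: a ray, as slopes to the right and down, at radius r is drawn at 1 + k1 r^2 times it, then the intrinsics apply), "world_to_cam" (4x4, takes a point from world to camera coordinates). Camera axes: x right, y up, looking along -z (the intrinsics and any distortion apply to the point x, -y, -z); pixel columns grow to the right and rows downward; lengths in mm; the calibration is good to about 2 mm. A picture is of the moment at which its call begins. There is no depth.
- manip.sign_off(): hands the job in; it is judged then, once.
The state is a dict: "t": time; "q": joint angles; "qvel": joint speeds; "tau": joint torques, N m; "position": TCP position; "eef_rot": TCP orientation; "wrist_force": force on the tool from outside, world axes, zero at the start; "torque": the same for the moment, N m; "finger_gap": finger opening in mm; "grasp_force": force on a finger pad.
Only numpy, scipy, OpenCV 4.12 (cv2) and the standard library are available. Lean on these libraries where they do the work, as an engineer would, in place of code of your own. Each camera call takes 0.05 s, during which the arm holds its last target. There are 200 camera calls.

### The job

Put the loose lid on the open saucepan, setting it down gently so that it sits level and fully home. Then switch on the hot plate which that saucepan stands on: push its knob in, turn it clockwise to the next setting (the small dot, low) and let it spring back out. Leave the other knob off, and leave both pots and the things around where they stand.

Things in the scene. Friction and masses are not known exactly. Their poses are not given: they have to be found in the camera images.
- hotplate: steel two-plate hot plate, fixed, 245 mm deep (x), 400 wide (y). Origin: centre of its underside; x from its front (robot side) to its back, y to its left. Its front 80 mm is a panel sloping at 25 degrees from level, facing up and to the front, from 45 mm high at the front edge to 82 mm; behind it the flat top carries the plates. Each knob works the plate straight behind it.
- left_plate (a point): centre of the top face of the left (+y) plate, 156 mm diameter at the foot, 88 mm above the table
- right_plate (a point): the same for the right (-y) plate
- left_knob (a joint): turn of the left (+y) knob, rad, clockwise seen facing the panel: 0 off (pointer at the dash), 1.05 low (small dot), 2.09 high (large dot, end stop). Standing out it is locked, with about 0.1 of play; it turns (0.02 N m) only while pushed in over 6.2 mm. Let go within 0.1 of a setting it springs out and locks; let go between settings it stays in.
- left_knob_push (a joint): how far the left (+y) knob is pushed in, m: 0 = standing out, 0.010 = bottom. Spring: about 4 N to start, 7 N where it frees, 10 N at the bottom.
- left_knob_grip (a point): on the left (+y) knob's axis, 42 mm off the panel when out; moves with the knob. z: axis, out of the panel; x: where its pointer points (off: up the slope). Black grip bar 36 (x) x 12 (y) mm, 19 to 50 mm off the panel, white line on its pointer half; below it a round skirt, 46 mm diameter, 13 to 19 mm off the panel. In front of its own plate.
- right_knob (a joint): turn of the right (-y) knob, rad, clockwise seen facing the panel: 0 off (pointer at the dash), 1.05 low (small dot), 2.09 high (large dot, end stop). Standing out it is locked, with about 0.1 of play; it turns (0.02 N m) only while pushed in over 6.2 mm. Let go within 0.1 of a setting it springs out and locks; let go between settings it stays in.
- right_knob_push (a joint): how far the right (-y) knob is pushed in, m: 0 = standing out, 0.010 = bottom. Spring: about 4 N to start, 7 N where it frees, 10 N at the bottom.
- right_knob_grip (a point): on the right (-y) knob's axis, 42 mm off the panel when out; moves with the knob. z: axis, out of the panel; x: where its pointer points (off: up the slope). Black grip bar 36 (x) x 12 (y) mm, 19 to 50 mm off the panel, white line on its pointer half; below it a round skirt, 46 mm diameter, 13 to 19 mm off the panel. In front of its own plate.
- pan: the open saucepan, plain aluminium, 140 mm outer and 132 mm inner diameter, 85 mm high, wall 4 mm, 0.9 kg, two small loop handles (+-y) at 60 mm height reaching 94 mm from the axis; stands on the left or the right plate. Origin: centre of its underside.
- pan_rim (a point): centre of the saucepan's mouth, level with its rim, 85 mm above its origin
- lid: the pan's steel lid, lying right way up on the table left or right of the hot plate. Disc of 150 mm diameter; under it a lip 8 mm deep, 122 mm diameter tapering to 116 at the bottom, enters the pan with 4 mm to spare all round. 0.25 kg. Origin: centre of the underside of the lip; z up. Fully home, the origin lies 8 mm below the rim.
- lid_grip (a point): middle of the lid's upright black knob, 38 mm above the lid's origin; round, 28 mm in diameter from 22 to 50 mm above the origin (narrower below); the lid's top surface is 14 mm above the origin
- stockpot: bystander: covered aluminium pot on the other plate, 140 mm diameter, 148 mm high with its lid and knob, 2.2 kg, loop handles (+-y). Origin: centre of its underside.
- jar: bystander: closed jar, 80 mm diameter, 110 mm high, on the table on the side of the hot plate where the lid is not. Origin: centre of its underside.
- spatula: bystander: spatula 270 mm long, lying in front of the hot plate. Origin: middle of its length, on the table.
Not all that is in view belongs to the job. There is more than one size of the lid; the one meant has the size given above.

How it is judged (in metres and radians):
On the way, in this order (a step that is already met when the one before it is completed fails the run):
1. the lid sits fully home on the saucepan and has been let go (horizontal distance between lid and pan_rim below 0.008 m and z of lid in the frame of pan_rim between -0.012 and -0.005 m and angle between lid's own z axis and vertical below 0.06 rad and contact force between the fingers and lid below 0.1 N), for 0.3 s.
2. the knob of the saucepan's plate is pushed in (((horizontal distance between pan and left_plate below 0.03 m and value of joint left_knob_push above 0.0055 m) or (horizontal distance between pan and right_plate below 0.03 m and value of joint right_knob_push above 0.0055 m))), for 0.05 s.
At the end, for the whole second after the job is handed in: Lid at rest, centred within 8 mm, 5 to 12 mm into the rim, level within 0.06 rad; pan upright within 30 mm of its plate's centre; that plate's knob at low (0.87 to 1.22 rad), the other off (below 0.17), both out (under 3 mm in); stockpot upright (horizontal distance between lid and pan_rim below 0.008 m and z of lid in the frame of pan_rim between -0.012 and -0.005 m and angle between lid's own z axis and vertical below 0.06 rad and linear speed of lid below 0.02 m/s and ((horizontal distance between pan and left_plate below 0.03 m and value of joint left_knob between 0.87 and 1.22 rad and value of joint each of left_knob_push, right_knob_push below 0.003 m and value of joint right_knob below 0.17 rad) or (horizontal distance between pan and right_plate below 0.03 m and value of joint right_knob between 0.87 and 1.22 rad and value of joint each of right_knob_push, left_knob_push below 0.003 m and value of joint left_knob below 0.17 rad)) and (horizontal distance between pan and left_plate below 0.03 m or horizontal distance between pan and right_plate below 0.03 m) and angle between each of pan, stockpot's own z axis and vertical below 0.05 rad); the robot touches nothing.
It fails at once if the knob of the other plate is turned on ((horizontal distance between pan and left_plate below 0.03 m and value of joint right_knob above 0.3 rad) or (horizontal distance between pan and right_plate below 0.03 m and value of joint left_knob above 0.3 rad)).
It fails at once if the lid is dropped (falls free at more than 0.5 m/s) (linear speed of lid above 0.5 m/s and contact force between anything else and lid below 0.05 N).
It fails at once if the saucepan is moved by more than 25 mm (distance of pan from where it was at the start of the episode above 0.025 m).
It fails at once if the stockpot is moved by more than 20 mm (distance of stockpot from where it was at the start of the episode above 0.02 m).
It fails at once if the jar or the spatula is moved by more than 30 mm (distance of any of jar, spatula from where it was at the start of the episode above 0.03 m).
It also fails if it takes over 61 s, if anything falls off the work surface, if the arm or the gripper's body presses on something with over 40 N, if the wrist force passes 120 N, or if a joint passes its speed limit or range.

## Working session

There is one attempt and no reset: what is moved stays moved. The work goes in short steps, Python scripts to look and compute and a shell command to move; the robot and the scene stay as the last step left them, time stands still between calls to the robot, and variables do not carry over. Pictures are saved under pics/ and viewed, at most 10 in all, crops included, and the job is handed in when it is done.

```bash
mkdir -p pics
cat > h.py <<'E'
import numpy as np, cv2
from rig import manip
def grab(n,save=None):
    f=manip.grab_frame(n)
    if save: cv2.imwrite('pics/'+save,cv2.cvtColor(f['img'],cv2.COLOR_RGB2BGR))
    return f
def ray(f,u,v):
    K=np.array(f['intrinsics']);k=f['k1'];W=np.array(f['world_to_cam'])
    p=np.linalg.solve(K,[u,v,1.])[:2];s=p.copy()
    for _ in range(30): s=p/(1+k*(s@s))
    d=W[:3,:3].T@np.array([s[0],-s[1],-1.]);c=-W[:3,:3].T@W[:3,3]
    return c,d/np.linalg.norm(d)
def onz(f,u,v,z):
    c,d=ray(f,u,v);return c+d*(z-c[2])/d[2]
def proj(f,P):
    K=np.array(f['intrinsics']);W=np.array(f['world_to_cam'])
    c=W[:3,:3]@np.array(P,float)+W[:3,3];s=np.array([c[0],-c[1]])/-c[2]
    s=s*(1+f['k1']*(s@s));return (K@[s[0],s[1],1])[:2]
E
python3 - <<'E'
from h import *
a=grab('top','top.png');b=grab('side','side.png')
for f in(a,b):
    c,d=ray(f,256,192);print(c.round(),d.round(2),f['k1'])
s=manip.state();print(s['eef_rot'],s['position'])
E
```

```text
[ 361.  104. 1473.] [ 0.14 -0.02 -0.99] -0.1439663121788267
[  82. -898. 1173.] [ 0.32  0.65 -0.69] -0.16828861480967508
[-1.46225309e-04  2.14206055e-01  9.76788094e-01 -8.73511104e-04] [271.85158111 589.87561606 230.32948713]
```

View pics/top.png

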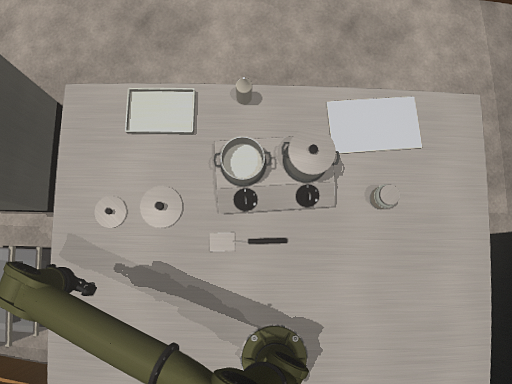

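View pics/side.png

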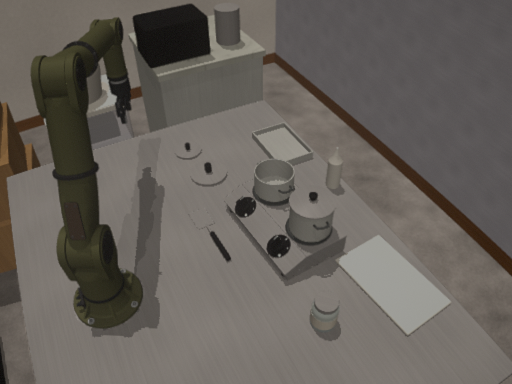

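Top view: there are two lids, a small one at (110,212) and a bigger one at (161,207). The open pan is at (243,161) on the left plate, and the left knob is at (245,199). Next I measure the diameters and take an enlarged crop.

Run:
```python
from h import *
f=grab('top');g=grab('side');im=f['img'];
def ell(f,cx,cy,r,cond,z,name):
    im=f['img'].astype(int);m=cond(im).astype(np.uint8)
    k=np.zeros_like(m);k[cy-r:cy+r,cx-r:cx+r]=1
    cs,_=cv2.findContours(m*k,cv2.RETR_EXTERNAL,cv2.CHAIN_APPROX_NONE)
    c=cv2.convexHull(max(cs,key=cv2.contourArea))[:,0]
    P=np.array([onz(f,u,v,z)[:2] for u,v in c]).astype(np.float32)
    (x,y),R=cv2.minEnclosingCircle(P);e=cv2.fitEllipse(P);print(name,x,y,2*R,np.round(e[0]),np.round(e[1]),len(c))
# grey levels
for c in [(161,190),(161,180),(120,212),(140,240),(243,150),(222,161),(243,200),(200,165)]: print(c,im[c[1],c[0]])
white=lambda im:(im.min(2)>183)&(im.max(2)-im.min(2)<14)
hsv=cv2.cvtColor(im,cv2.COLOR_RGB2HSV)
dark=lambda im:im.max(2)<60
ell(f,245,199,15,dark,75,'lknob');ell(f,307,196,15,dark,75,'rknob')
ell(f,161,206,12,dark,45,'lidknobBig');ell(f,110,211,10,dark,45,'lidknobSmall')
ell(g,246,206,16,dark,75,'lknob side');ell(g,279,245,16,dark,75,'rknob side');ell(g,208,168,7,dark,45,'lidknob side')
A=cv2.resize(im[180:230,85:195],None,fx=7,fy=7,interpolation=2)
B=cv2.resize(im[130:215,205:345],None,fx=5.5,fy=5.5,interpolation=2)
A=cv2.copyMakeBorder(A,0,0,0,0,0);cv2.imwrite('pics/c1.png',A[...,::-1]);cv2.imwrite('pics/c2.png',B[...,::-1])
```

```text
(161, 190) [171 164 154]
(161, 180) [160 153 146]
(120, 212) [184 177 168]
(140, 240) [167 159 152]
(243, 150) [193 195 188]
(222, 161) [91 89 82]
(243, 200) [45 43 41]
(200, 165) [161 153 146]
lknob 535.1542358398438 107.69072723388672 77.13111114501953 [535. 108.] [73. 77.] 18
rknob 553.7601318359375 -99.13273620605469 78.70110321044922 [ 552. -100.] [72. 77.] 19
lidknobBig 512.81298828125 400.3106384277344 28.14472007751465 [513. 400.] [24. 28.] 10
lidknobSmall 489.7272033691406 576.7762451171875 22.851945877075195 [490. 577.] [17. 23.] 6
lknob side 531.2554321289062 99.80213928222656 97.59638977050781 [532. 100.] [71. 97.] 16
rknob side 548.2059936523438 -107.44999694824219 94.90747833251953 [ 549. -109.] [71. 95.] 15
lidknob side 507.72918701171875 389.106201171875 57.62367248535156 [510. 389.] [26. 61.] 9
```

View pics/c1.png

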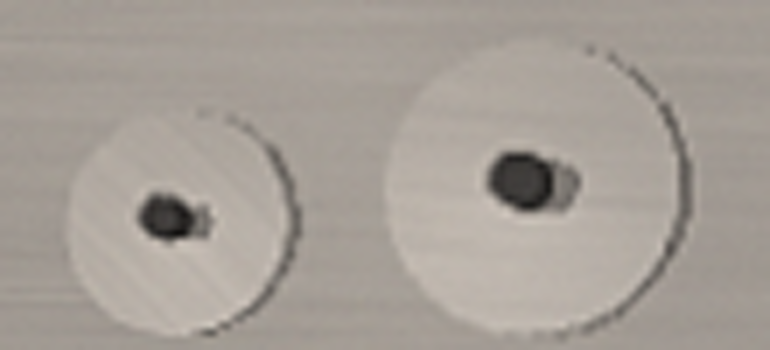

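View pics/c2.png

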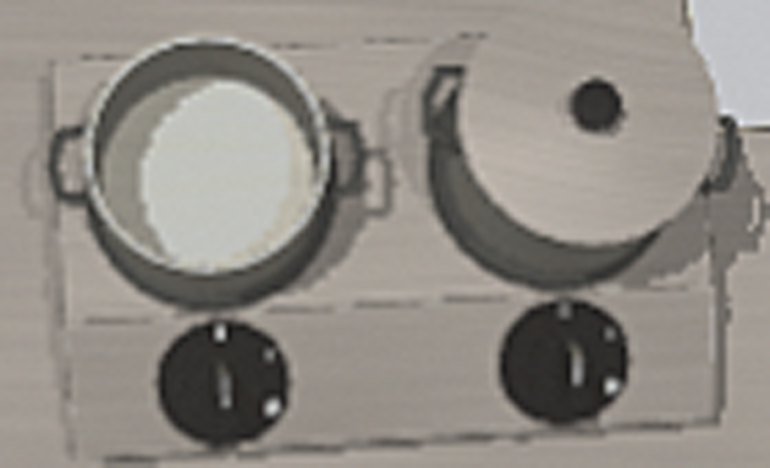

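The meant lid is the bigger one at (161,207): about 43.6 px, or 150 mm. The smaller one at (110,212) is about 112 mm. Knob dots run clockwise from the dash, and the pan is on the left plate. Moving above the lid now.

```bash
cat >> h.py <<'E'
from scipy.spatial.transform import Rotation as R
def togo(P):
    s=manip.state();r=R.from_quat(np.array(s['eef_rot'])[[1,2,3,0]])
    d=r.inv().apply(np.array(P)-np.array(s['position']));M=r.as_matrix()
    print('pos',np.round(s['position'],1),'go(m)',np.round(d/1000,4),'yaw of tool y',np.degrees(np.arctan2(M[1,1],M[0,1])).round(2),'F',np.round(s['wrist_force'],1),'gap',round(s['finger_gap'],1),'t',s['t'])
def tri(f,p,g,q):
    c1,d1=ray(f,*p);c2,d2=ray(g,*q)
    t=np.linalg.lstsq(np.c_[d1,-d2],c2-c1,rcond=None)[0];a=c1+t[0]*d1;b=c2+t[1]*d2
    return (a+b)/2,np.linalg.norm(a-b)
E
python3 -m jog '0.085 -0.04 -0.01 0.015 0; 0.085 -0.09 -0.023 0.034 0; 0.085 -0.14 -0.035 0.052 0; 0.085 -0.19 -0.047 0.071 0; 0.085 -0.24 -0.06 0.09 0; 0.085 -0.28 -0.07 0.104 0; 0.085 -0.298 -0.073 0.11 0; 0.085 -0.298 -0.073 0.11 0' 30
python3 - <<'E'
from h import *
togo([512,399,20])
f=grab('top','t2.png');g=grab('side','s2.png')
a=f['img'][175:235,130:200];b=g['img'][130:200,165:245]
cv2.imwrite('pics/c3.png',np.hstack([cv2.resize(a,(400,343),interpolation=2),cv2.resize(b,(392,343),interpolation=2)])[...,::-1])
E
```

```text
t: 1.2
position: [512.5, 398.8, 120.9]
eef_rot: [-0.0, 0.215, 0.977, -0.0]
wrist_force: [-0.9, 0.3, -0.2]
finger_gap: 85.1
grasp_force: 0.0
pos [512.5 398.8 120.9] go(m) [0.0004 0.     0.1009] yaw of tool y 65.16 F [-0.9  0.3 -0.2] gap 85.1 t 1.2
```

View pics/c3.png

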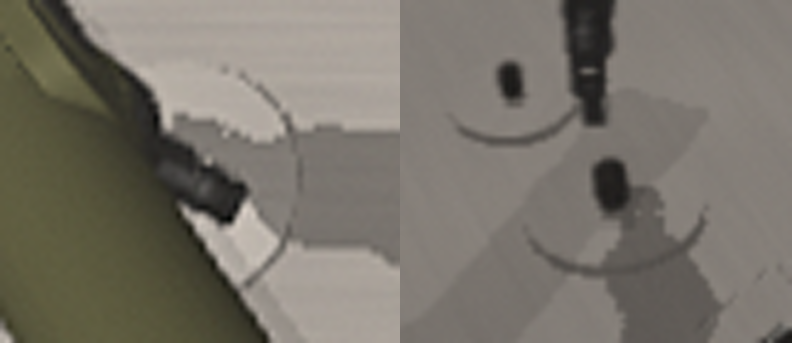

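Side crop: the gripper is above the lid, with the lid knob at side pixel ~(207.9,167.8). I triangulate the knob, the pan rim and the dial from the first pictures.

Run:
```python
from h import *
f=manip.grab_frame('top');g=manip.grab_frame('side')
I=lambda n:cv2.imread('pics/'+n)[...,::-1]
T,S=I('top.png'),I('side.png')
print('lid side ray at z38',onz(g,207.9,167.8,38).round(1))
def cen(im,cx,cy,r):
    m=(im.max(2)<70).astype(np.uint8);k=np.zeros_like(m);k[cy-r:cy+r,cx-r:cx+r]=1
    q=cv2.moments(m*k,True);return q['m10']/q['m00'],q['m01']/q['m00']
p=cen(T,161,206,6);print('lid top',p,onz(f,*p,42).round(1))
# pan rim: outer edge radial from top pic; bright ring
def rim(im,f,c,z,r0,r1,inner=False):
    gr=cv2.GaussianBlur(cv2.cvtColor(im,cv2.COLOR_RGB2GRAY),(0,0),.7).astype(np.float32)
    out=[]
    C=onz(f,*c,z)
    for a in np.arange(0,2*np.pi,np.pi/36):
        rr=np.arange(r0,r1,.5);pts=np.array([proj(f,C+[r*np.cos(a),r*np.sin(a),0]) for r in rr]).astype(np.float32)
        v=cv2.remap(gr,pts[:,:1].copy(),pts[:,1:].copy(),cv2.INTER_LINEAR)[:,0]
        i=np.argmax(v);
        if v[i]-v.min()>25: out.append(C[:2]+rr[i]*np.array([np.cos(a),np.sin(a)]))
    P=np.array(out)
    for _ in range(4):
        A=np.c_[2*P,np.ones(len(P))];s=np.linalg.lstsq(A,(P**2).sum(1),rcond=None)[0]
        Rr=np.sqrt(s[2]+s[:2]@s[:2]);e=np.abs(np.hypot(*(P-s[:2]).T)-Rr);P=P[e<max(2*np.median(e),1.5)]
    print('rim',s[:2].round(1),Rr.round(1),len(P),'res',e.mean().round(2));return s[:2]
rim(T,f,(242.7,158.3),173,58,78)
rim(S,g,(274,172),173,58,78)
# dials: dark centroid on panel plane
for n,im,fr,c in[('L top',T,f,(245,199)),('R top',T,f,(307,196)),('L side',S,g,(246,206)),('R side',S,g,(279,245))]:
    q=cen(im,*c,16);print(n,q,onz(fr,*q,66).round(1))
togo([512,399,20])
```

```text
lid side ray at z38 [511.  394.3  38. ]
lid top (159.3846153846154, 205.3846153846154) [512.8 400.7  42. ]
rim [660.1 120.8] 66.7 55 res 1.08
rim [657.3 122.7] 69.1 44 res 1.01
L top (244.67506297229218, 198.58690176322418) [538.5 109.1  66. ]
R top (306.639896373057, 194.8238341968912) [ 554.9 -100.    66. ]
L side (245.92391304347825, 205.22554347826087) [541.4 110.6  66. ]
R side (279.2076749435666, 244.5237020316027) [ 558.1 -100.5   66. ]
pos [510.4 402.  122.1] go(m) [-0.0028 -0.0022  0.1021] yaw of tool y 65.47 F [-1.   0.5  0.4] gap 84.9 t 1.4
```

```bash
python3 -m jog '0.085 0 0 0.04 0; 0.085 0 0 0.07 0; 0.085 0 0 0.09 0; 0.085 0 0 0.1 0; 0.085 0 0 0.1 0; 0.03 0 0 0.1 0; 0.02 0 0 0.1 0; 0.02 0 0 0.1 0' 30
python3 -m jog '0.02 0 0 0 0; 0.02 0 0 0 0;0.02 0 0 0 0'
python3 -c "
from h import *
togo([512,399,20]);grab('side','s3.png')"
```

```text
t: 2.4
position: [512.6, 399.7, 22.1]
eef_rot: [0.0, 0.214, 0.977, 0.001]
wrist_force: [-0.2, -0.4, 1.6]
finger_gap: 31.9
grasp_force: 0.1
t: 2.78
position: [512.7, 399.9, 22.3]
eef_rot: [0.001, 0.214, 0.977, 0.001]
wrist_force: [0.2, 0.1, 6.1]
finger_gap: 27.2
grasp_force: 30.1
pos [512.7 399.9  22.3] go(m) [ 0.0003 -0.0011  0.0023] yaw of tool y 65.26 F [0.2 0.1 6.1] gap 27.2 t 2.775
```

```bash
python3 -m jog '0.02 0 0 -0.01 0; 0.02 0 0 -0.03 0; 0.02 0 0 -0.07 0; 0.02 0 0 -0.11 0; 0.02 0 0 -0.15 0; 0.02 0 0 -0.18 0; 0.02 0 0 -0.205 0; 0.02 0 0 -0.205 0'
python3 -c "
from h import *
togo([659,121.7,228])"
```

```text
t: 3.82
position: [513.2, 400.0, 229.7]
eef_rot: [0.002, 0.214, 0.977, 0.002]
wrist_force: [-0.0, 0.2, -1.4]
finger_gap: 27.0
grasp_force: 29.9
pos [513.2 400.  229.7] go(m) [-0.2489 -0.1917  0.0013] yaw of tool y 65.25 F [-0.   0.2 -1.4] gap 27.0 t 3.825
```

```bash
python3 -m jog '0.02 -0.02 -0.015 0 0; 0.02 -0.06 -0.046 0 0; 0.02 -0.1 -0.077 0 0; 0.02 -0.14 -0.108 0 0; 0.02 -0.18 -0.139 0 0; 0.02 -0.22 -0.17 0 0; 0.02 -0.24 -0.185 0 0; 0.02 -0.249 -0.192 0 0'
python3 -m jog '0.02 0 0 0 0;0.02 0 0 0 0'
python3 - <<'E'
from h import *
togo([659,121.7,190])
f=grab('top','t4.png');g=grab('side','s4.png')
a=f['img'][120:220,190:310];b=g['img'][110:210,220:340]
cv2.imwrite('pics/c4.png',np.hstack([cv2.resize(x,(396,330),interpolation=2) for x in(a,b)])[...,::-1])
E
```

```text
t: 4.82
position: [657.8, 118.2, 224.8]
eef_rot: [-0.001, 0.216, 0.976, -0.001]
wrist_force: [-0.3, 0.6, -2.2]
finger_gap: 26.9
grasp_force: 29.9
t: 5.08
position: [657.1, 123.1, 226.0]
eef_rot: [-0.001, 0.213, 0.977, 0.0]
wrist_force: [0.1, 0.1, -1.5]
finger_gap: 26.9
grasp_force: 29.9
pos [657.1 123.1 226. ] go(m) [-0.0023 -0.0005  0.036 ] yaw of tool y 65.42 F [ 0.1  0.1 -1.5] gap 26.9 t 5.075
```

View pics/c4.png

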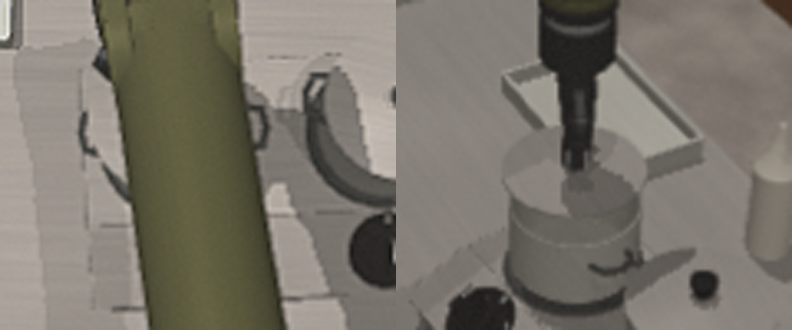

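Top view is blocked by the arm. The side view shows the lid level over the pan, with its disc spanning columns 252–296 and rows 148–175. Locating the lid in this view, relative to the rim.

Run:
```python
from h import *
g=manip.grab_frame('side')
for z in(212,216): print(onz(g,274.1,161.7,z).round(1))
# predicted outline for disc centred at rim side-estimate
a=np.arange(0,6.28,.05)
P=np.array([proj(g,[657.3+75*np.cos(t),122.7+75*np.sin(t),z]) for t in a for z in(212,218)])
print('pred',P.min(0).round(1),P.max(0).round(1))
G=cv2.cvtColor(g['img'],cv2.COLOR_RGB2GRAY)
print('row164 L',G[162,246:258],'R',G[162,290:302]);print('col274',G[142:154,266],G[170:184,274])
togo([658,122,226])
```

```text
[657.1 121.1 212. ]
[654.7 116.9 216. ]
pred [251.8 146.5] [296.1 176. ]
row164 L [131 132 131 132 131 129 115 120 121 122 123 131] R [132 131 132 131 132 130 106  98  96  96  95 102]
col274 [155 155 155 155 157 156 137 118 119 117 118 118] [ 97  98  97  96  96  93  97 100  99  99  98  99  98 103]
pos [657.5 122.5 226.4] go(m) [-0.0007 -0.0003  0.0004] yaw of tool y 65.4 F [-0.  -0.1 -2.2] gap 26.7 t 5.225
```

The lid is centred within about 2 mm. Descending slowly.

```bash
python3 -m jog '0.02 0 0 0.01 0; 0.02 0 0 0.018 0; 0.02 0 0 0.024 0; 0.02 0 0 0.028 0; 0.02 0 0 0.03 0; 0.02 0 0 0.03 0'
python3 -m jog '0.02 0 0 0.002 0; 0.02 0 0 0.004 0;0.02 0 0 0.005 0;0.02 0 0 0.006 0;0.02 0 0 0.006 0'
python3 -m jog '0.02 0 0 0.001 0; 0.02 0 0 0.002 0;0.02 0 0 0.002 0'
```

```text
t: 5.98
position: [658.0, 120.7, 196.3]
eef_rot: [0.0, 0.214, 0.977, 0.0]
wrist_force: [0.3, -0.9, -2.2]
finger_gap: 26.8
grasp_force: 29.9
t: 6.6
position: [657.9, 120.8, 190.3]
eef_rot: [-0.0, 0.214, 0.977, 0.0]
wrist_force: [0.5, -0.3, -2.1]
finger_gap: 26.9
grasp_force: 29.9
t: 6.98
position: [657.9, 120.7, 188.2]
eef_rot: [-0.0, 0.214, 0.977, -0.0]
wrist_force: [1.4, 0.1, -1.2]
finger_gap: 27.1
grasp_force: 29.9
```

```bash
python3 -m jog '0.02 0 0 0.001 0; 0.02 0 0 0.001 0'
python3 -m jog '0.02 0 0 0.001 0; 0.02 0 0 0.001 0'
python3 -m jog '0.02 0 0 0.001 0; 0.02 0 0 0.001 0'
python3 - <<'E'
from h import *
g=grab('side','s5.png');togo([658,121,186])
cv2.imwrite('pics/c5.png',cv2.resize(g['img'][130:220,225:325],(660,594),interpolation=2)[...,::-1])
E
```

```text
t: 7.22
position: [658.0, 120.8, 187.7]
eef_rot: [0.0, 0.214, 0.977, 0.0]
wrist_force: [-1.4, -0.1, -0.6]
finger_gap: 26.9
grasp_force: 30.0
t: 7.48
position: [658.1, 120.7, 187.6]
eef_rot: [0.0, 0.214, 0.977, 0.0]
wrist_force: [-2.5, -1.0, 4.8]
finger_gap: 27.2
grasp_force: 30.5
t: 7.72
position: [658.1, 120.7, 187.6]
eef_rot: [0.001, 0.214, 0.977, 0.0]
wrist_force: [-4.7, -1.0, 10.3]
finger_gap: 26.9
grasp_force: 30.9
pos [658.1 120.7 187.6] go(m) [0.0002 0.0002 0.0016] yaw of tool y 65.26 F [-4.7 -0.8  9.2] gap 26.8 t 7.775
```

View pics/c5.png

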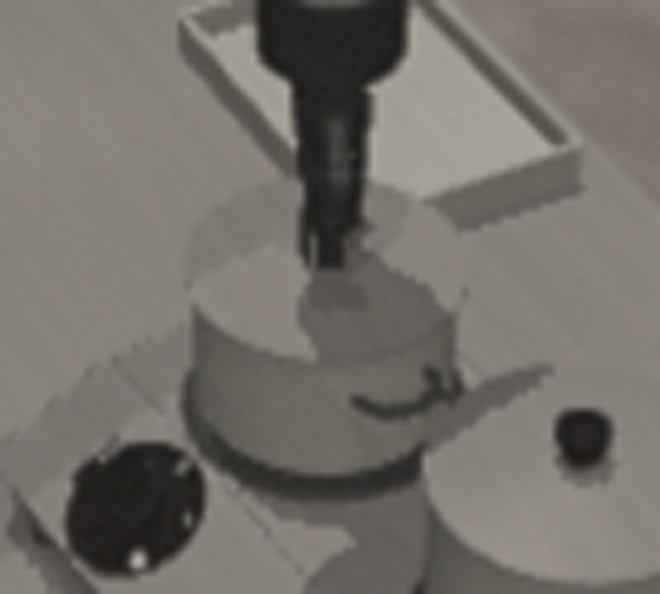

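The lid looks home and level: contact came at TCP 187.6, so the lid origin is about 165. I back off the push, open, and retreat upward.

```bash
python3 -m jog '0.02 0 0 -0.002 0; 0.03 0 0 -0.0025 0; 0.04 0 0 -0.0025 0; 0.06 0 0 -0.0025 0; 0.085 0 0 -0.0025 0; 0.085 0 0 -0.0025 0;0.085 0 0 -0.0025 0'
python3 -m jog '0.085 0 0 -0.01 0; 0.085 0 0 -0.03 0; 0.085 0 0 -0.06 0; 0.085 0.03 0 -0.08 -8; 0.085 0.07 0 -0.08 -18; 0.085 0.07 0 -0.08 -25;0.085 0.07 0 -0.08 -29.8;0.085 0.07 0 -0.08 -29.8'
python3 - <<'E'
from h import *
g=grab('side','s6.png');f=grab('top','t6.png');togo([530,107.7,190])
cv2.imwrite('pics/c6.png',np.hstack([cv2.resize(g['img'][130:220,225:325],(400,360),interpolation=2),cv2.resize(f['img'][130:220,195:295],(400,360),interpolation=2)])[...,::-1])
E
```

```text
t: 8.65
position: [658.0, 120.8, 187.8]
eef_rot: [0.0, 0.214, 0.977, 0.0]
wrist_force: [-0.5, -0.5, 0.4]
finger_gap: 84.8
grasp_force: 0.0
t: 9.65
position: [594.8, 150.1, 269.7]
eef_rot: [0.001, -0.044, 0.999, 0.0]
wrist_force: [0.2, 0.1, 0.9]
finger_gap: 85.0
grasp_force: 0.0
pos [594.7 150.  268.9] go(m) [ 0.0683 -0.0366  0.0788] yaw of tool y 94.96 F [ 0.3 -0.6  0.8] gap 85.0 t 9.75
```

View pics/c6.png

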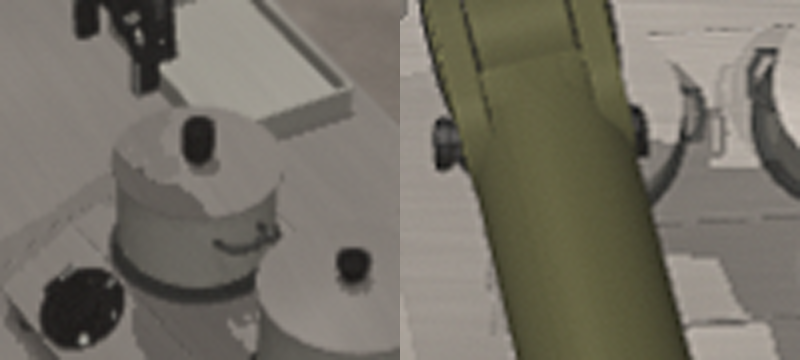

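The lid sits on the pan, level. Next the left knob: I approach above the bar with the tool y axis across it.

```bash
python3 -m jog '0.06 0.02 -0.009 0 0; 0.06 0.05 -0.023 0 0; 0.06 0.072 -0.033 0.02 0; 0.06 0.078 -0.036 0.05 0; 0.06 0.078 -0.036 0.09 0; 0.06 0.078 -0.036 0.12 0; 0.06 0.078 -0.036 0.13 0; 0.06 0.078 -0.036 0.13 0'
python3 - <<'E'
from h import *
g=grab('side','s7.png');togo([520,107.5,85])
for P in ([520,107.5,108.9],[517.5,107.3,108.9],[538.5,109,63.6]): print(proj(g,P).round(1))
cv2.imwrite('pics/c7.png',cv2.resize(g['img'][150:240,200:300],(660,594),interpolation=2)[...,::-1])
E
```

```text
t: 10.75
position: [520.1, 107.3, 138.1]
eef_rot: [-0.0, -0.044, 0.999, -0.0]
wrist_force: [-0.2, 0.5, 0.3]
finger_gap: 60.1
grasp_force: 0.0
pos [520.6 107.4 138.9] go(m) [0.0007 0.0001 0.0539] yaw of tool y 95.03 F [ 0.4 -0.   0.3] gap 59.8 t 10.8
[240.4 199. ]
[239.8 199.3]
[245.4 206.3]
```

View pics/c7.png

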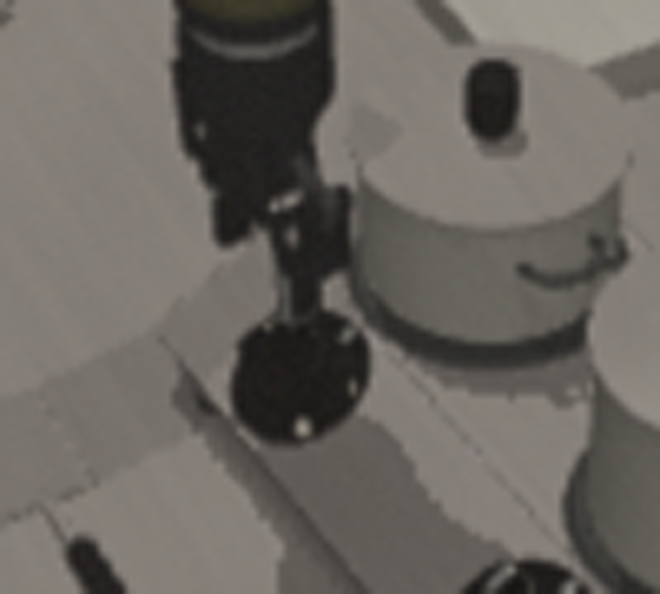

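The gripper stands over the left dial, with the dial at crop (300,375) and the fingers at (235,230) and (305,300). Descending with the fingers either side of the bar, then closing lightly.

```bash
python3 -m jog '0.06 0 0 0.02 0; 0.06 0 0 0.035 0; 0.06 0 0 0.045 0; 0.06 0 0 0.05 0; 0.06 0 0 0.052 0; 0.06 0 0 0.052 0' 20
python3 -m jog '0.03 0 0 0 0; 0.02 0 0 0 0; 0.005 0 0 0 0; 0.005 0 0 0 0;0.005 0 0 0 0'
```

```text
t: 11.55
position: [520.1, 107.4, 86.1]
eef_rot: [0.0, -0.044, 0.999, 0.0]
wrist_force: [-0.1, -0.7, -0.5]
finger_gap: 59.5
grasp_force: 0.0
t: 12.18
position: [520.2, 106.0, 86.1]
eef_rot: [0.0, -0.044, 0.999, -0.001]
wrist_force: [-0.1, -4.4, 3.0]
finger_gap: 11.9
grasp_force: 23.2
```

Gripped at 11.9 mm, which is the bar. Now push in along the axis.

```bash
python3 -m jog '0.005 -0.001 -0.0007 0.0022 0; 0.005 -0.002 -0.0014 0.0045 0; 0.005 -0.0032 -0.0015 0.007 0; 0.005 -0.0042 -0.0015 0.009 0; 0.005 -0.0042 -0.0015 0.009 0;0.005 -0.0042 -0.0015 0.009 0'
```

```text
t: 12.92
position: [524.2, 106.3, 77.4]
eef_rot: [-0.0, -0.044, 0.999, 0.0]
wrist_force: [-2.2, -3.9, 8.1]
finger_gap: 11.3
grasp_force: 24.0
```

```bash
python3 -m jog '0.005 -0.0005 -0.001 0.001 0; 0.005 -0.0005 -0.001 0.001 8; 0.005 -0.0005 -0.001 0.001 16; 0.005 -0.0005 -0.001 0.001 24; 0.005 -0.0005 -0.001 0.001 30; 0.005 -0.0005 -0.001 0.001 30'
python3 -c "
from h import *
togo([524,106,77])"
```

```text
t: 13.68
position: [525.2, 109.7, 77.1]
eef_rot: [0.0, 0.214, 0.977, 0.003]
wrist_force: [-4.0, 0.6, 8.7]
finger_gap: 11.7
grasp_force: 82.1
pos [525.2 109.7  77.1] go(m) [-0.0004 -0.0038  0.0001] yaw of tool y 65.23 F [-4.   0.6  8.7] gap 11.7 t 13.675
```

```bash
python3 -m jog '0.016 0 0 0 0; 0.016 0 0 0 0; 0.017 0 0 0 8; 0.018 0 0 0 16; 0.018 0 0 0 24; 0.018 0 0 0 31; 0.018 0 0 0 31'
python3 - <<'E'
from h import *
togo([524,106,77])
g=grab('side','s8.png');f=grab('top','t8.png')
cv2.imwrite('pics/c8.png',np.hstack([cv2.resize(x,(400,360),interpolation=2) for x in(g['img'][160:240,205:294],f['img'][150:240,195:295])])[...,::-1])
E
```

```text
t: 14.55
position: [525.7, 108.3, 77.0]
eef_rot: [0.0, 0.468, 0.883, 0.002]
wrist_force: [-2.7, 0.0, 8.4]
finger_gap: 17.9
grasp_force: 39.4
pos [525.7 108.3  77. ] go(m) [-0.0009 -0.0027  0.    ] yaw of tool y 34.13 F [-2.7  0.   8.4] gap 17.9 t 14.55
```

View pics/c8.png

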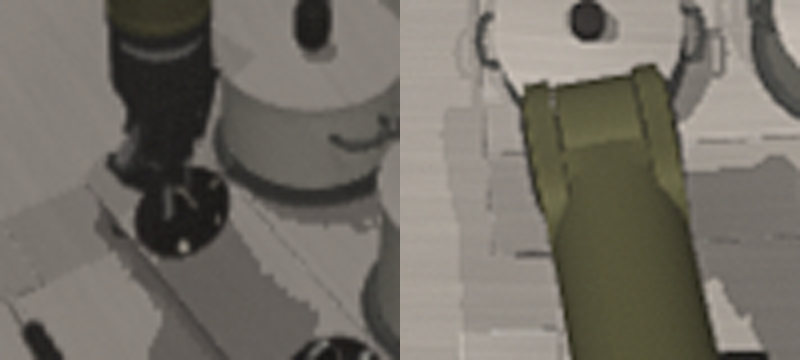

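The picture shows the fingers on the dial, with bright marks near crop (165–190,185–205). The pictures are used up, so the rest is numeric: compare the bright pixels with the projected pointer line.

```bash
cat > ptr.py <<'E'
from h import *
import sys
C=np.array([538.5,109,63.6]);th=np.radians(4.8);c,s=np.cos(np.radians(25)),np.sin(np.radians(25))
X=np.array([np.cos(th),np.sin(th),0]);Y=np.array([-np.sin(th),np.cos(th),0]);Z=np.array([0,0,1.])
n=-s*X+c*Z;u=c*X+s*Z
def pt(phi,r,h): return C+h*n+r*(np.cos(phi)*u-np.sin(phi)*Y)
def show(img,cam,h,phis,win):
    G=cv2.cvtColor(img,cv2.COLOR_RGB2GRAY);x0,x1,y0,y1=win
    print('cols',x0,'..');
    for y in range(y0,y1): print(y,' '.join('%3d'%v for v in G[y,x0:x1]))
    for p in phis: print(p,[tuple(proj(cam,pt(np.radians(p),r,h)).round(1)) for r in(3,17)],'mark',proj(cam,pt(np.radians(p),32,1)).round(1))
E
python3 - <<'E'
from ptr import *
g=manip.grab_frame('side')
print('start');show(cv2.imread('pics/side.png')[...,::-1],g,50,[0,60,120],(232,258,194,218))
print('now');show(g['img'],g,42,[30,45,60,75],(232,258,194,218))
E
```

```text
start
cols 232 ..
194 119 120 119 119 121 119 119 119 120 120 119 120 121 120 120 122 123 124 120 118 117  65  56  62  62  74
195 121 119 118 119 120 122 121 120 120 119 113 120 124 121 122 121 123 124 122 119 115  77  55  58  60  62
196 122 120 120 119 119 120 120 121 119 108  89 114 118 113 112 110 112 113 115 120 112  91  66  56  59  59
197 121 121 119 119 119 119 120 120 110  86  90  88  60  56  48  46  47  48  61  92 111 105  92  57  55  59
198 120 120 121 120 119 119 115 108  85  86  75  46  29  32  32  33  32  31  34  39  58  94 105  68  53  57
199 119 120 122 122 121 111  87  60  97  60  39  29  30  30  32  39  35  32  32  32  59  77  91  92  70  58
200 121 120 121 121 114  76  45  34  46  35  30  30  32  32  31  40  35  32  34  50  92  84  57 109 108  81
201 120 119 119 115  77  39  32  34  31  30  29  31  29  30  29  34  32  31  35  56  82  48  33  71 126 108
202 119 120 119 105  54  34  34  30  30  28  30  33  31  28  28  30  34  32  34  37  39  32  30  49 119 129
203 118 119 122 118  59  33  31  29  29  28  31  30  29  31  30  29  35  34  32  32  33  34  28  43 101 122
20
[... 4138 characters left out ...]
  30  27  28  30  56 121 116  52  41  65  82  94  97  96  96  97  96  96
216  90  85  81  76  74  99  88  79  52  38  38  35  41  61  66  64  70  92  94  94  95  95  96  96  97  95
217  93  92  81  80  76  75 108 122  86  66  69  66  65  67  89  94  94  95  94  94  95  96  95  97  95  95
30 [(np.float64(241.5), np.float64(200.2)), (np.float64(245.2), np.float64(199.1))] mark [253.7 203.8]
45 [(np.float64(241.5), np.float64(200.4)), (np.float64(245.1), np.float64(200.2))] mark [253.6 205.9]
60 [(np.float64(241.4), np.float64(200.6)), (np.float64(244.7), np.float64(201.4))] mark [252.9 208. ]
75 [(np.float64(241.3), np.float64(200.8)), (np.float64(244.1), np.float64(202.4))] mark [251.7 209.9]
```

Run:
```python
from ptr import *
g=manip.grab_frame('side');G=cv2.cvtColor(g['img'],cv2.COLOR_RGB2GRAY).astype(float)
# subpixel x of the end-face line per row
for y in range(203,207):
    w=np.clip(G[y,244:251]-32,0,None);x=(w*np.arange(244,251)).sum()/w.sum()
    o=[]
    for p in range(40,85,5):
        hs=np.linspace(5,45,81);Q=np.array([proj(g,pt(np.radians(p),18,h)) for h in hs])
        o.append(np.interp(y,Q[::-1,1],Q[::-1,0]) if Q[0,1]<Q[-1,1] else np.interp(-y,-Q[:,1],Q[:,0]))
    print(y,round(x,2),dict(zip(range(40,85,5),np.round(o,2))))
# mark residuals for calibration
for (cx,cy,p) in((253,208,60),(245,214,120)):
    W=np.clip(G[cy-2:cy+3,cx-2:cx+3]-45,0,None) if p==120 else np.clip(G[cy-2:cy+3,cx-2:cx+1]-34,0,None)
    yy,xx=np.mgrid[cy-2:cy+3,cx-2:cx-2+W.shape[1]];print(p,(W*xx).sum()/W.sum(),(W*yy).sum()/W.sum(),proj(g,pt(np.radians(p),32,1)))
```

```text
203 246.06 {40: np.float64(247.96), 45: np.float64(247.58), 50: np.float64(247.17), 55: np.float64(246.72), 60: np.float64(246.24), 65: np.float64(245.73), 70: np.float64(245.2), 75: np.float64(244.64), 80: np.float64(244.07)}
204 246.96 {40: np.float64(248.75), 45: np.float64(248.37), 50: np.float64(247.96), 55: np.float64(247.51), 60: np.float64(247.04), 65: np.float64(246.53), 70: np.float64(245.99), 75: np.float64(245.44), 80: np.float64(244.87)}
205 247.55 {40: np.float64(249.54), 45: np.float64(249.17), 50: np.float64(248.76), 55: np.float64(248.31), 60: np.float64(247.83), 65: np.float64(247.33), 70: np.float64(246.79), 75: np.float64(246.24), 80: np.float64(245.68)}
206 247.92 {40: np.float64(249.57), 45: np.float64(249.5), 50: np.float64(249.41), 55: np.float64(249.1), 60: np.float64(248.63), 65: np.float64(248.12), 70: np.float64(247.59), 75: np.float64(247.05), 80: np.float64(246.48)}
60 252.9659090909091 208.29545454545453 [252.88793386 207.95322507]
120 245.490022172949 214.50776053215077 [245.82823527 213.85736297]
```

Marks calibrate to under 0.5 px, and the pointer reads about 58–61°, which is the low setting. I relieve the grip, rise along the axis, open and retreat.

```bash
python3 -m jog '0.022 0 0 0 0; 0.024 0 0 0 0; 0.024 0.0006 -0.0011 -0.0027 0; 0.024 0.0012 -0.0022 -0.0054 0; 0.024 0.0019 -0.0033 -0.0082 0; 0.024 0.0025 -0.0044 -0.0109 0; 0.05 0.0025 -0.0044 -0.0109 0; 0.05 0.0025 -0.0044 -0.0109 0'
python3 -m jog '0.05 0 0 -0.01 0; 0.05 0 0 -0.04 0; 0.05 0 0 -0.09 0; 0.05 0 0 -0.14 0; 0.05 0 0 -0.18 0; 0.05 0.04 -0.03 -0.2 0;0.05 0.08 -0.06 -0.2 0;0.05 0.12 -0.09 -0.2 0'
python3 -m jog '0.05 0.05 0.0 0 0; 0.05 0.1 0 0 0;0.05 0.15 0 0 0;0.05 0.2 0 0 0;0.05 0.2 0 0 0'
python3 - <<'E'
from ptr import *
f=grab('top');g=grab('side');togo([525,106,77])
print('side');show(g['img'],g,50,[0,45,60,75],(234,256,196,217))
print('top');show(f['img'],f,50,[0,45,60,75],(234,258,186,212))
print('h=42 side',[tuple(proj(g,pt(np.radians(60),r,42)).round(1)) for r in(3,17)])
E
```

```text
t: 15.75
position: [519.2, 104.7, 86.4]
eef_rot: [-0.0, 0.469, 0.883, -0.0]
wrist_force: [-2.1, -0.4, 2.8]
finger_gap: 50.0
grasp_force: 1.3
t: 16.75
position: [377.0, 154.4, 287.7]
eef_rot: [0.001, 0.469, 0.883, 0.001]
wrist_force: [0.2, -0.2, -0.6]
finger_gap: 50.3
grasp_force: 0.0
t: 17.38
position: [263.5, 322.5, 287.3]
eef_rot: [-0.0, 0.466, 0.885, 0.001]
wrist_force: [0.4, -0.2, 0.5]
finger_gap: 49.9
grasp_force: 0.0
pos [266.2 319.5 287.1] go(m) [-0.3218  0.0944  0.2104] yaw of tool y 34.1 F [ 0.1  0.2 -0.2] gap 50.1 t 17.475
side
cols 234 ..
196 118 120 118 120 120 121 120 120 120 116 113 111 110 111 111 113 114 119 112  91  66  56
197 119 119 111 110 116 116 120 113 110  92  71  58  49  46  47  47  59  93 110 105  92  58
198 122 113  75  62  87  91 108  77  65  46  37  33  32  33  31  33  33  39  58  96 105  66
199 121  98  47  33  42  47  87  77  78  77  46  37  33  36  35  33  33  36  58  78  91  90
200 120  98  46  30  33  48 115 117 117 116  68  44  34  34  35  34  33  50  93  84  58 108
201 120 104  55  30  28  33  48  51  51  65  48  57  41  33  33  34  34  59  82  46 
[... 4216 characters left out ...]
10 145 145 147 151 155 143 115 100  76  55  45  50  60  58  85 115 114 134 154 148 145 145 138 135
211 153 148 144 145 148 152 148 138 109  79  68  82  89  91 123 157 153 142 131 128 129 125 113 107
0 [(np.float64(245.1), np.float64(202.5)), (np.float64(244.8), np.float64(198.4))] mark [244.1 189.7]
45 [(np.float64(245.7), np.float64(202.7)), (np.float64(248.6), np.float64(199.6))] mark [251.1 191.9]
60 [(np.float64(245.9), np.float64(202.9)), (np.float64(249.5), np.float64(200.6))] mark [252.7 193.7]
75 [(np.float64(246.0), np.float64(203.1)), (np.float64(250.1), np.float64(201.7))] mark [253.7 195.8]
h=42 side [(np.float64(241.4), np.float64(200.6)), (np.float64(244.7), np.float64(201.4))]
```

Both views agree: the pointer is at about 57–60° and the knob stands out (50 mm height fits, the pushed-in height does not). The lid's lip is in the pan, the arm is clear of everything, so I hand in.

```bash
python3 -c "
from rig import manip
print(manip.sign_off())"
```

```text
the job is handed in; nothing more can be done
None
```

I handed the job in; no verdict came back. By my measurements the lid sits level and home on the saucepan, the left knob is at low (about 57–60°) and sprung out, the right knob was not touched, and the arm is clear.

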